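# Slide the sample stage under the microscope and clamp it

### The job

Push the sample carriage along its rail, away from the robot, until it is fully home against the end stop under the microscope, with its cam lever still standing up. Then flip the cam lever all the way over onto its side so that the carriage is clamped there. Do not knock the microscope or its ring light, and leave the glass dish, the screwdriver and the jar where they are.

Things in the scene. Friction and masses are not known exactly. Their poses are not given: they have to be found in the camera images.
- stage: Fixed slide: dark steel base plate 280 x 150 x 12 mm on the table with a bright steel rail (40 mm wide, its top 24 mm above the table) along its middle. Origin: centre of the plate's underside. Its +x axis runs along the rail away from the robot, +y to the left of that, z up. At the rail's far end stands an aluminium stop block.
- carriage (a joint): Travel of the aluminium carriage along the rail (stage +x), m: 0 = nearest the robot, 0.12 = fully home against the end stop (it cannot go further). It slides with about 3 N of friction and stays where it is left. With the lever clamped a pull of 20 N barely creeps it. The carriage is a 117 x 100 mm plate, its top 36 mm above the table, with a round steel chuck and copper sample on it, and a push plate near its front.
- push_plate (a point): Centre of the upper part of the push plate's front face (the face towards the robot, square to the rail), on the carriage. The push plate is an upright aluminium plate 45 mm wide, 8 mm thick, from 26 to 72 mm above the table; this point is 57 mm above the table, 42.5 mm to the right (stage -y) of the rail's middle and 32 mm nearer the robot than the lever.
- lever (a joint): Angle of the cam lever, rad: 0 = standing upright (free), 1.5 = lying level over to the left (stage +y), clamped, where it stops. It swings in the upright plane across the rail, stays where it is left, and turns more stiffly in its last 0.5 rad, where the cam bites (rising to about 9 N at the ball, 13 N halfway along the handle).
- lever_pivot (a point): The lever's pivot on the carriage, 44.5 mm above the table in the middle of the rail, between two small lugs (28 mm wide across the rail, tops 57 mm above the table, 28 mm front to back). The pivot's axis lies along the rail.
- lever_ball (a point): Centre of the black ball (18 mm diameter) at the lever's end, 71 mm from the pivot. Between pivot and ball the handle is a straight round steel rod of 10 mm diameter.
- microscope: Fixed video microscope on a boom stand. Origin: on the table, under its optical axis, axes parallel to those of the stage. The axis meets the middle of the rail 45 mm beyond where the lever stands when the carriage is home. The post (26 mm diameter, 395 mm tall) stands 220 mm to the right (-y) of the axis, on a 160 x 120 mm foot; the boom runs to the post 335 mm above the table.
- ring_light (a point): Centre of the underside of the microscope's ring light, a black disc 110 mm in diameter, 205 mm above the table; the rest of the microscope head is above it, narrower. When the carriage is home the ring light's edge overhangs the lever by 10 mm, so that a vertical gripper does not fit there: it must lean, coming in from the robot's side.
- dish: Loose low glass dish, 80 mm across, 16 mm tall, to the left of the stage. Origin: centre of its underside. To be left alone.
- driver: Loose screwdriver, 140 mm long, lying to the left of the stage, handle towards the robot. Origin: middle of its length, on the table. To be left alone.
- jar: Loose small amber jar, 48 mm in diameter, 60 mm tall, to the right of the stage. Origin: centre of its underside. To be left alone.

How it is judged:
By the outcome, as a careful person would: the job done as asked, in the order asked, and still so for the second after the job is handed in, with the robot touching nothing.
It also fails if it takes over 45 s, if anything falls off the work surface, if the arm or the gripper's body presses on something with over 40 N, if the wrist force passes 120 N, or if a joint passes its speed limit or range.

### The arm

A 6-joint arm with a two-finger parallel gripper is mounted at the origin on the work surface. World frame = base frame: x ahead of the robot, y to its left, z up, the work surface at z = 0. Lengths are in mm, angles in rad, forces in N, time in s.
With the tool pointing down it reaches from about 350 to 875 mm from the base axis. Payload 4.2 kg.
Tool frame: the origin (TCP) lies midway between the tips of the shut fingers; the grasp point (between the pads) lies 19 mm behind it; z points along the fingers, y is the direction in which the jaws open and shut (so a half turn about z gives the same grasp; the last joint's range is limited). The gripper opens to 85 mm and grips with 20 to 120 N. Pads are 22 mm wide; open, the fingers measure 114 mm over their backs; the gripper's body (76 mm by 85 mm) begins 54 mm behind the grasp point. The pads swing forward as they close: fully open they stand 13 mm farther back than shut.
Start: joints at [-0.975, 0.385, 0.008, 0, -1.194, -0.259], TCP at [206.558, -589.859, 231.312] pointing down, gripper open.
Joint ranges: [-3.14, 3.14], [-1.21, 2.06], [-1.07, 1.41], [-3.16, 2.05], [-2.99, -0.16], [-3.1, 3.1]. Speed limits (rad/s): [2.79, 2.79, 3.14, 3.14, 3.14, 3.14].

### API

Orientations are given as a unit quaternion [x, y, z, w].
In Python, from bench import read_state, get_image, job_done, search_frame, regions_of gives the robot as it stands.
- The arm moves only by the tool servo_tool, never from a script. Its arguments are lists of equal length, an entry for each row: "turn": the turn, a rotation vector about the world's x, y, z in rad, a list of three; "dp": the shift along the world's x, y, z in m, a list of three; "fingers": the finger opening in m, from 0 to 0.0854. In form: {"turn": [[rx, ry, rz], ...], "dp": [[tx, ty, tz], ...], "fingers": [fingers, ...]}. A call has exactly 5 rows; each row shifts and turns the pose as measured when the row begins; what a row does not reach is not made up. A row lasts 1/8 s, in which the tool goes at most 62.5 mm and 10.7 degrees, less where a joint would pass 70% of its speed; a pose out of reach is approached as far as the arm can. A call is refused whole if a number of a shift passes 0.0625 or a number of a turn 0.188, either way. A call with a gripper value outside its range is refused whole. The fingers move at their own pace and stop on an object; the grip force is fixed at half the most. Time passes only in rows, so rows that do not move let the fingers close, or fill a call up. It gives the time, the measured TCP pose, the force and the opening at its end, in the units of the state.
- read_state(): the state, without advancing time (a new reading comes with each control period).
- get_image(name): name is "side" or "top" or "wrist"; returns a dict with "img" (480x640x3 uint8, red, green, blue), "vfov" (degrees; the focal length in pixels is half the picture's height over the tangent of half this angle, whatever the lens; pixels are square), "cx", "cy" (the principal point, pixels), "world_from_camera" (4x4, takes a point from camera to world coordinates); the wrist camera has in their place "mount" (4x4, takes a point from camera to tool coordinates, whose origin is the TCP and whose axes are the flange's). Camera axes: x right, y down, z forward; pixel columns grow to the right and rows downward; lengths in mm; the calibration is good to about 2 mm. A picture is of the moment at which its call begins: read the wrist's pose just before it. There is no depth.
- job_done(): hands the job in, once; it reports no verdict.
Trained networks look in the newest picture that a camera, given by its name, has taken for a name from the list of things; names that differ only in an ending like _2 or _b are one class to them, and where a whole thing is asked for, a point or a joint stands for the part that bears it (a point fixed in the world has none). Each returns a list of dicts, best first, with "score" (0 to 1); they miss things now and then, are a little off and sometimes report something else, mostly with a low value. They report only what shows in the picture. A call takes as long as a camera call.
- search_frame(query, camera): "box" ([left, top, width, height] in pixels, round what is visible of it).
- regions_of(query, camera): "region" (480x640 bool, what is visible of it) and "box" ([left, top, width, height] in pixels, round what is visible of it).
The state is a dict: "clock": time; "joints": joint angles; "joint_vel": joint speeds; "joint_efforts": joint torques, N m; "position": TCP position; "ee_rot": TCP orientation; "contact_force": force on the tool from outside, world axes, zero at the start; "wrist_torque": the same for the moment, N m; "gripper_width": finger opening in mm.
Only numpy, scipy, OpenCV 4.12 (cv2) and the standard library are available. Lean on these libraries where they do the work, as an engineer would, in place of code of your own. Each camera call takes 0.05 s, during which the arm holds its last target. There are 200 camera calls.

## Working session

There is one attempt and no reset: what is moved stays moved. The work goes in short steps, Python scripts to look and compute and a tool call to move; the robot and the scene stay as the last step left them, time stands still between calls to the robot, and variables do not carry over. Pictures are saved under pics/ and viewed, about 8 in all and at most 12, crops included, and the job is handed in when it is done.

Besides the shell and the picture viewer there is one more tool, called as name(argument=value, ...) on one line, values as JSON. servo_tool: Moves the arm, as the interface text tells. Its arguments: {"type":"object","properties":{"turn":{"type":"array","items":{"type":"array","items":{"type":"number"}}},"dp":{"type":"array","items":{"type":"array","items":{"type":"number"}}},"fingers":{"type":"array","items":{"type":"number"}}},"required":["turn","dp","fingers"]}

```bash
ls; mkdir -p pics; cat > h.py <<'E'
import numpy as np,cv2
from bench import *
from scipy.spatial.transform import Rotation as R
def cam(n):
    s=read_state(); c=get_image(n); f=240/np.tan(np.radians(c['vfov'])/2)
    if n=='wrist':
        T=np.eye(4);T[:3,:3]=R.from_quat(s['ee_rot']).as_matrix();T[:3,3]=s['position'];T=T@np.array(c['mount'])
    else: T=np.array(c['world_from_camera'])
    return c['img'],f,c['cx'],c['cy'],T
def ray(C,u,v):
    _,f,cx,cy,T=C; d=T[:3,:3]@np.array([(u-cx)/f,(v-cy)/f,1]); return T[:3,3],d/np.linalg.norm(d)
def atz(C,u,v,z):
    o,d=ray(C,u,v); return o+d*(z-o[2])/d[2]
def tri(rs):
    A=0;b=0
    for o,d in rs:
        P=np.eye(3)-np.outer(d,d);A=A+P;b=b+P@o
    x=np.linalg.solve(A,b); return x,[np.linalg.norm((np.eye(3)-np.outer(d,d))@(x-o)) for o,d in rs]
def proj(C,p):
    _,f,cx,cy,T=C; q=np.linalg.inv(T)@np.append(p,1); return np.array([cx+f*q[0]/q[2],cy+f*q[1]/q[2]])
def save(C,n): cv2.imwrite('pics/'+n,C[0][:,:,::-1])
E
python3 - <<'E'
from h import *
print(read_state())
for n in ['side','top']:
    C=cam(n);save(C,n+'1.png');print(n,C[1:4],C[4].round(2).tolist())
    for q in ['stage','carriage','push_plate','lever','lever_ball','lever_pivot','microscope','ring_light','dish','driver','jar']:
        print(q,[(round(r['score'],2),np.round(r['box']).tolist()) for r in search_frame(q,n)[:2]])
E
```

```text
pics
{'clock': 0.0, 'joints': array([-9.75372743e-01,  3.85556256e-01,  6.60205605e-03, -4.99861867e-04,
       -1.19398715e+00, -2.58611528e-01]), 'joint_vel': array([ 0.00079758, -0.00073828, -0.00060506,  0.00072735,  0.00041302,
        0.00043266]), 'joint_efforts': array([-1.70329713e-05, -3.92285657e+01,  1.88404298e+01,  4.18599442e+00,
       -4.51949338e-03, -1.79186287e-06]), 'position': array([ 206.37755917, -589.31669384,  230.21233088]), 'ee_rot': array([-1.67520131e-01,  9.85868045e-01,  1.07241386e-03, -2.32750778e-04]), 'contact_force': array([-0.07824724,  0.32665267, -0.32340729]), 'wrist_torque': array([-0.03606945,  0.00690882,  0.02252401]), 'gripper_width': 85.65305550565763}
side (np.float64(526.3710714353856), 321.50405500014307, 246.81215198102302) [[-0.88, -0.29, 0.38, 241.58], [-0.48, 0.52, -0.7, 727.11], [0.0, -0.8, -0.6, 749.78], [0.0, 0.0, 0.0, 1.0]]
stage [(0.87, [247.0, 263.0, 150.0, 94.0])]
carriage [(0.62, [310.0, 276.0, 77.0, 54.0])]
push_plate [(0.82, [308.0, 277.0, 77.0, 55.0])]
lever [(0.67, [348.0, 278.0, 15.0, 36.0]), (0.39, [246.0, 260.0, 151
[... 358 characters left out ...]
9718076822), 313.4310049428802, 241.99748331810554) [[0.02, -0.99, 0.12, 502.8], [-1.0, -0.02, 0.02, 16.49], [-0.02, -0.12, -0.99, 1129.5], [0.0, 0.0, 0.0, 1.0]]
stage [(0.94, [274.0, 175.0, 91.0, 144.0])]
carriage [(0.95, [289.0, 244.0, 62.0, 59.0])]
push_plate [(0.9, [291.0, 241.0, 54.0, 63.0])]
lever [(0.43, [307.0, 278.0, 19.0, 11.0])]
lever_ball [(0.62, [310.0, 280.0, 16.0, 8.0])]
lever_pivot [(0.64, [304.0, 280.0, 24.0, 10.0])]
microscope [(0.74, [420.0, 268.0, 27.0, 21.0]), (0.65, [289.0, 146.0, 215.0, 116.0])]
ring_light [(0.61, [290.0, 147.0, 214.0, 115.0])]
dish [(0.57, [200.0, 265.0, 37.0, 39.0])]
driver [(0.66, [225.0, 163.0, 20.0, 63.0])]
jar [(0.98, [418.0, 266.0, 31.0, 24.0])]
```

```bash
python3 - <<'E'
import cv2
a=cv2.imread('pics/side1.png')[70:420,180:440];b=cv2.imread('pics/top1.png')[130:340,180:520]
a=cv2.resize(a,None,fx=1.7,fy=1.7,interpolation=2);b=cv2.resize(b,None,fx=2.3,fy=2.3,interpolation=2)
cv2.imwrite('pics/a.png',a);cv2.imwrite('pics/b.png',b)
E
```

```text
(no output)
```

View pics/a.png

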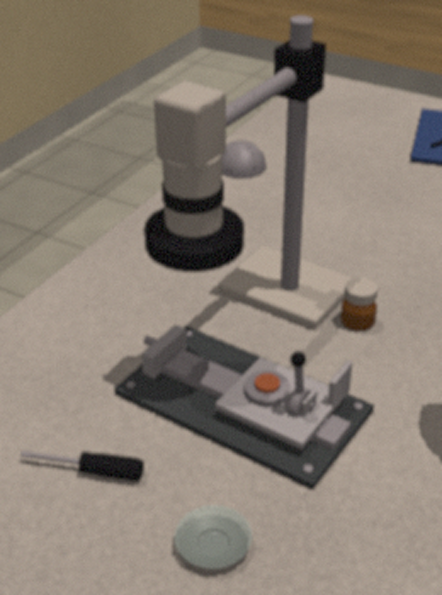

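View pics/b.png

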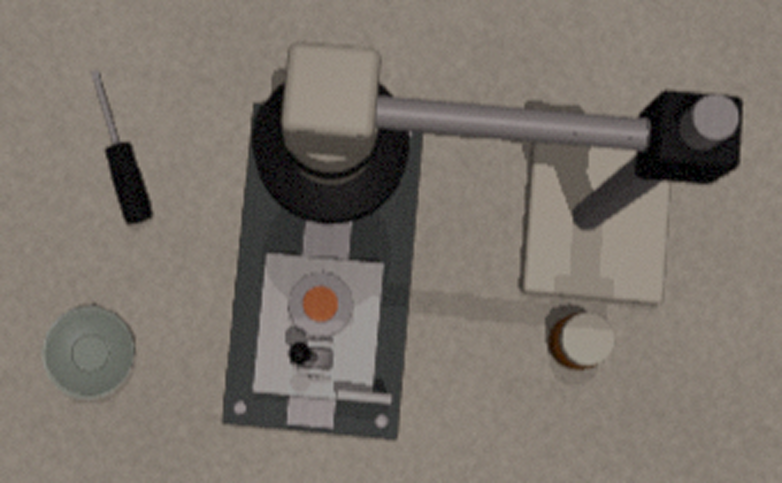

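```bash
cat >> h.py <<'E'
class FC: pass
def fixed(n,f,cx,cy,T): return (None,f,cx,cy,np.array(T))
E
python3 - <<'E'
from h import *
S=cam('side');P=cam('top')
sa=lambda u,v:ray(S,180+u/1.7,70+v/1.7); ta=lambda u,v:ray(P,180+u/2.3,130+v/2.3)
for n,s,t in [('ball',(298,359),(299,353)),('nearL',(312,484),(224,424)),('nearR',(372,407),(397,439)),('copper',(267,383),(320,303)),('pp top left',(331,375),(336,390)),('pp top right',(350,364),(391,399)),('jar',(360,287),(588,339)),('screwL',(308,468),(240,408)),('screwR',(359,406),(382,421))]:
    x,e=tri([sa(*s),ta(*t)]);print(n,x.round(1),np.round(e,1))
def az(r,z): o,d=r;return (o+d*(z-o[2])/d[2]).round(1)
for uv in [(224,424),(397,439),(253,103),(420,135)]: print(az(ta(*uv),12))
for uv in [(312,484),(372,407),(118,392)]: print('s',az(sa(*uv),12))
print('ball',az(ta(299,353),115.5),az(sa(298,359),115.5))
print('dish',az(ta(90,352),10),'drv',az(ta(98,72),10),az(ta(140,220),10))
E
```

```text
ball [546.5  40.9 111.3] [1.2 1.2]
nearL [490.7 106.9   4.3] [0.2 0.2]
nearR [480.7 -41.2   1.3] [0. 0.]
copper [591.2  25.8  44.5] [1.3 1.3]
pp top left [518.4  11.3  77.2] [1.7 1.7]
pp top right [512.7 -33.3  62.3] [1.3 1.3]
jar [ 565.8 -194.2   53.3] [0.3 0.3]
screwL [503.6  92.9   9.6] [0.8 0.8]
screwR [494.4 -28.5   7.4] [1.4 1.4]
[490.5 106.2  12. ]
[480.9 -40.7  12. ]
[769.3  88.4  12. ]
[743.1 -57.6  12. ]
s [488.3 113.4  12. ]
s [477.3 -30.2  12. ]
s [755.9  95.5  12. ]
ball [547.4  41.2 115.5] [543.4  45.1 115.5]
dish [549.5 223.1  10. ] drv [795.5 225.7  10. ] [664.6 184.1  10. ]
```

servo_tool(turn=[[0,0,-0.08],[0,0,-0.08],[0,0,-0.08],[0,0,-0.08],[0,0,-0.08]], dp=[[0.022,0.053,0],[0.022,0.053,0],[0.022,0.053,0],[0.022,0.053,0],[0.022,0.053,0]], fingers=[0,0,0,0,0])

```text
clock: 1.92
position: [317.7, -321.0, 230.2]
ee_rot: [0.042, 0.999, -0.0, 0.0]
contact_force: [1.3, 0.4, -0.7]
gripper_width: -0.2
```

servo_tool(turn=[[0,-0.14,0],[0,-0.14,0],[0,-0.14,0],[0,-0.14,0],[0,-0.14,0]], dp=[[0.02,0.055,0],[0.02,0.055,0],[0.02,0.055,0],[0.02,0.055,0],[0.02,0.055,0]], fingers=[0,0,0,0,0])

```text
clock: 2.55
position: [409.3, -120.5, 242.4]
ee_rot: [0.052, 0.956, -0.015, 0.29]
contact_force: [0.8, -2.7, 1.1]
gripper_width: 0.3
```

```bash
python3 - <<'E'
from h import *
s=read_state();print(s['joints'].round(2),s['position'].round(1));print(R.from_quat(s['ee_rot']).as_matrix().round(3))
W=cam('wrist');save(W,'w1.png');print(np.round(get_image('wrist')['mount'],2).tolist())
for q in ['carriage','push_plate','lever','lever_ball','lever_pivot','ring_light']:
    print(q,[(round(r['score'],2),np.round(r['box']).tolist()) for r in search_frame(q,'wrist')[:2]])
import pickle;pickle.dump(W[1:],open('w1.pkl','wb'))
for p in [(546.7,41,114),(547,29,44.5),(518.4,11.3,72),(512.7,-33.3,72)]: print(p,proj(W,p).round(0))
E
```

```text
[ 0.17 -0.26 -0.96  0.48 -0.33 -2.26] [ 409.3 -120.5  242.4]
[[-0.827  0.109  0.552]
 [ 0.092  0.994 -0.059]
 [-0.555  0.002 -0.832]]
[[-0.0, -0.95, -0.33, 84.34], [1.0, -0.0, -0.0, -0.78], [0.0, -0.33, 0.95, -141.42], [0.0, 0.0, 0.0, 1.0]]
carriage [(0.66, [431.0, 147.0, 138.0, 115.0])]
push_plate [(0.79, [433.0, 147.0, 137.0, 114.0])]
lever [(0.7, [215.0, 212.0, 362.0, 239.0]), (0.62, [490.0, 178.0, 63.0, 80.0])]
lever_ball [(0.98, [489.0, 182.0, 68.0, 79.0])]
lever_pivot [(0.82, [490.0, 181.0, 66.0, 80.0]), (0.51, [434.0, 145.0, 137.0, 118.0])]
ring_light [(0.82, [216.0, 211.0, 362.0, 242.0])]
(546.7, 41, 114) [541. 247.]
(547, 29, 44.5) [503. 187.]
(518.4, 11.3, 72) [498. 188.]
(512.7, -33.3, 72) [443. 187.]
```

View pics/w1.png

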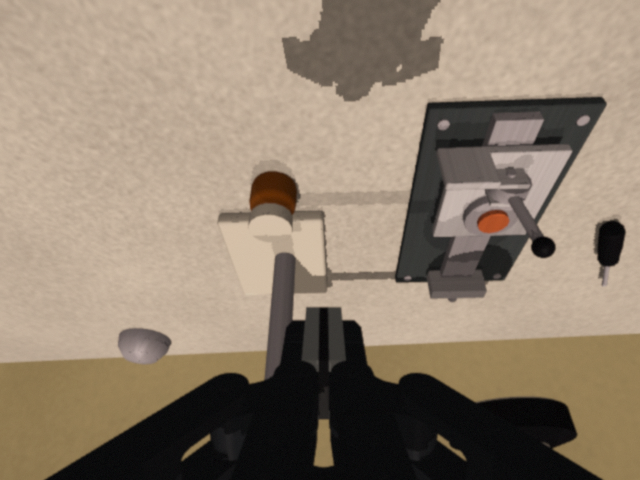

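servo_tool(turn=[[0,-0.03,0.01],[0,-0.03,0.01],[0,-0.03,0.01],[0,-0.03,0.01],[0,-0.03,0]], dp=[[0.013,0.022,-0.037],[0.013,0.022,-0.037],[0.013,0.022,-0.037],[0.013,0.022,-0.037],[0.013,0.022,-0.037]], fingers=[0,0,0,0,0])

```text
clock: 3.58
position: [456.1, -23.9, 207.0]
ee_rot: [0.04, 0.961, 0.003, 0.275]
contact_force: [1.5, -0.5, -0.4]
gripper_width: 0.2
```

```bash
cat > st.py <<'E'
from h import *
s=read_state();M=R.from_quat(s['ee_rot']).as_matrix()
print(s['joints'].round(2),s['position'].round(1),'lean',np.arctan2(M[0,2],-M[2,2]).round(3),'roll',M[2,1].round(3),'yaw',np.arctan2(-M[0,1],M[1,1]).round(3),s['contact_force'].round(1))
E
python3 st.py
```

```text
[ 0.23 -0.13 -1.07  1.   -0.16 -2.84] [456.1 -23.9 207. ] lean 0.558 roll 0.028 yaw -0.076 [ 1.5 -0.5 -0.4]
```

```bash
cat > kin.py <<'E'
import numpy as np, itertools
from scipy.optimize import least_squares
from scipy.spatial.transform import Rotation as R
rx=lambda a:R.from_euler('x',a);ry=lambda a:R.from_euler('y',a);rz=lambda a:R.from_euler('z',a)
def fk(q,P,s4=1,s6=1):
    a1,d1,L1,L2,a3,Lt,c6=P
    A=rz(q[0]);B=A*ry(q[1]);C=A*ry(q[1]-q[2]);D=C*rx(s4*q[3])*ry(-q[4]);E=D*rx(s6*q[5]+c6)
    p=A.apply([a1,0,d1])+B.apply([0,0,L1])+C.apply([L2,0,a3])+D.apply([Lt,0,0])
    M=E.as_matrix() # tool z = x of E
    return p,R.from_matrix(np.c_[-M[:,2],M[:,1],M[:,0]])
E
python3 - <<'E'
from kin import *
from bench import read_state
s=read_state();print(s['joints'].tolist(),s['position'].tolist(),s['ee_rot'].tolist())
data=[(np.array([-9.75372743e-01,3.85556256e-01,6.60205605e-03,-4.99861867e-04,-1.19398715,-2.58611528e-01]),np.array([206.37755917,-589.31669384,230.21233088]),[-1.67520131e-01,9.85868045e-01,1.07241386e-03,-2.32750778e-04]),
(np.array([.17,-.26,-.96,.48,-.33,-2.26]),np.array([409.3,-120.5,242.4]),[.052,.956,-.015,.29]),
(s['joints'],s['position'],s['ee_rot'])]
for s4,s6 in itertools.product([1,-1],[1,-1]):
  def res(P):
    o=[]
    for q,p,e in data:
        pp,rr=fk(q,P,s4,s6);o+=list(pp-p)+list(300*(rr.inv()*R.from_quat(e)).as_rotvec())
    return o
  for c in [0,1.5,3]:
    f=least_squares(res,[0,300,350,350,0,250,c]);print(s4,s6,f.x.round(3),round(f.cost,1),np.abs(f.fun).max().round(1))
E
```

```text
[0.22772393386473688, -0.12564476061586355, -1.0664780344333626, 1.0027806740004839, -0.16106116160254016, -2.8411559729951983] [456.06693738052456, -23.864269038714006, 206.9964635254972] [0.04015538198743899, 0.9605179596476686, 0.003099827266684218, 0.27528745987174796]
1 1 [ 1.091921e+03 -6.574900e+02 -3.388000e+02 -4.273320e+02  8.803500e+01
 -9.896070e+02  1.029000e+00] 317635.9 624.6
1 1 [ 1.091921e+03 -6.574900e+02 -3.388000e+02 -4.273320e+02  8.803500e+01
 -9.896070e+02  1.029000e+00] 317635.9 624.6
1 1 [1091.921 -657.49  -338.8   -427.332   88.035 -989.607    3.133] 321883.7 629.1
1 -1 [1091.921 -657.491 -338.8   -427.332   88.035 -989.607   -2.537] 113596.5 306.1
1 -1 [1091.921 -657.49  -338.8   -427.332   88.035 -989.607    3.746] 113596.5 306.1
1 -1 [1091.921 -657.49  -338.8   -427.332   88.035 -989.607    3.746] 113596.5 306.1
-1 1 [-3.400740e+02  3.011280e+02  1.139630e+03  5.191370e+02  9.705500e+01
  1.040935e+03 -9.100000e-02] 667387.4 912.7
-1 1 [-340.074  301.128 1139.63   519.137   97.055 1040.935    2.003] 675397.3 917.0
-1 1 [-340.074  301.128 1139.63   519.137   97.055 1040.935    4.097] 131322.4 343.9
-1 -1 [-340.074  301.128 1139.63   519.137   97.055 1040.935   -1.57 ] 14480.3 133.1
-1 -1 [-340.074  301.128 1139.63   519.137   97.055 1040.935   -1.57 ] 14480.3 133.1
-1 -1 [-340.074  301.128 1139.63   519.137   97.055 1040.935    4.713] 14480.3 133.1
```

```bash
cat > fit.py <<'E'
from kin import *
data=[(np.array([-9.75372743e-01,3.85556256e-01,6.60205605e-03,-4.99861867e-04,-1.19398715,-2.58611528e-01]),np.array([206.37755917,-589.31669384,230.21233088]),[-1.67520131e-01,9.85868045e-01,1.07241386e-03,-2.32750778e-04]),
(np.array([.17,-.26,-.96,.48,-.33,-2.26]),np.array([409.3,-120.5,242.4]),[.052,.956,-.015,.29]),
(np.array([0.22772393386473688, -0.12564476061586355, -1.0664780344333626, 1.0027806740004839, -0.16106116160254016, -2.8411559729951983]),np.array([456.06693738052456, -23.864269038714006, 206.9964635254972]),[0.04015538198743899, 0.9605179596476686, 0.003099827266684218, 0.27528745987174796])]
for q,p,e in data:
    pp,rr=fk(q,[0,300,350,350,0,250,-1.5708],-1,-1);print((rr.inv()*R.from_quat(e)).as_rotvec().round(3))
    z=R.from_quat(e).apply([0,0,1]);zm=rr.apply([0,0,1])
    print('tool z',z.round(3),zm.round(3))
    # horizontal radial in j1 frame, wrist for Lt=250
    print((rz(-q[0]).apply(p-250*z)).round(1))
E
python3 fit.py
```

```text
[-0.  0.  0.]
tool z [-0.001  0.002 -1.   ] [-0.001  0.002 -1.   ]
[ 604.2 -159.8  480.2]
[0.003 0.004 0.002]
tool z [ 0.552 -0.059 -0.832] [ 0.556 -0.056 -0.829]
[ 249.4 -150.2  450.3]
[ 0. -0.  0.]
tool z [ 0.529 -0.016 -0.848] [ 0.529 -0.016 -0.848]
[311.  -92.4 419.1]
```

```bash
cat > kin.py <<'E'
import numpy as np
from scipy.optimize import least_squares
from scipy.spatial.transform import Rotation as R
rx=lambda a:R.from_euler('x',a);ry=lambda a:R.from_euler('y',a);rz=lambda a:R.from_euler('z',a)
def fk(q,P):
    a1,d1,L1,L2,a3,Lt,w=P
    A=rz(q[0]);B=A*ry(q[1]);C=A*ry(q[1]-q[2]);G=C*rx(-q[3]);D=G*ry(-q[4]);E=D*rx(-q[5]-np.pi/2)
    p=A.apply([a1,0,d1])+B.apply([0,0,L1])+C.apply([L2,0,a3])+G.apply([0,w,0])+D.apply([Lt,0,0])
    M=E.as_matrix()
    return p,R.from_matrix(np.c_[-M[:,2],M[:,1],M[:,0]])
E
cat > fit.py <<'E'
from kin import *
data=[(np.array([-9.75372743e-01,3.85556256e-01,6.60205605e-03,-4.99861867e-04,-1.19398715,-2.58611528e-01]),np.array([206.37755917,-589.31669384,230.21233088])),
(np.array([.17,-.26,-.96,.48,-.33,-2.26]),np.array([409.3,-120.5,242.4])),
(np.array([0.22772393386473688, -0.12564476061586355, -1.0664780344333626, 1.0027806740004839, -0.16106116160254016, -2.8411559729951983]),np.array([456.06693738052456, -23.864269038714006, 206.9964635254972]))]
def res(P):
    P=np.r_[0,P]; return np.concatenate([fk(q,P)[0]-p for q,p in data]+[(P[4:5]-0)*.01])
f=least_squares(res,[200,400,400,0,300,-160]);P=np.r_[0,f.x];print(P.round(1),f.fun.round(1))
np.save('P.npy',P)
E
python3 fit.py
```

```text
[   0.   150.1  568.1  419.3    3.2  294.8 -160.7] [-0.8 -0.6 -0.8 -0.   1.3  1.3 -0.1 -0.1 -0.5  0. ]
```

```bash
cat >> kin.py <<'E'
LO=np.array([-3.14,-1.21,-1.07,-3.16,-2.99,-3.1]);HI=np.array([3.14,2.06,1.41,2.05,-.16,3.1])
P=np.load('P.npy')
def pose(lean,yaw=-.065,roll=0): # tool z=(sin,0,-cos); roll about stage x afterwards
    return rz(yaw)*rx(roll)*ry(-lean)*R.from_matrix([[-1,0,0],[0,1,0],[0,0,-1]])
def ik(p,r,n=40,seed=None):
    out=[];g=np.random.default_rng(0)
    for i in range(n):
        q0=seed if (seed is not None and i==0) else g.uniform(LO,HI)
        def e(q):
            a,b=fk(q,P);return np.r_[(a-p)/300,(b.inv()*r).as_rotvec()]
        f=least_squares(e,np.clip(q0,LO+.001,HI-.001),bounds=(LO,HI))
        if f.cost<1e-7 and not any(np.abs(f.x-o).max()<.05 for o in out): out.append(f.x)
    return out
E
python3 - <<'E'
from kin import *
for nm,p,l,y in [('push0',(485,-9,52),0,-.065),('push0',(485,-9,52),.35,-.065),('push0',(485,-9,52),.7,-.065),('push1',(625,-18,52),.5,-.065),('push1',(625,-18,52),.7,-.065),('lev',(670,0,100),.7,-.065),('end',(662,90,58),.7,-.065)]:
    for h in (0,np.pi):
        print(nm,l,round(h,1),[o.round(2).tolist() for o in ik(np.array(p),pose(l,y)*rz(h))])
E
```

```text
push0 0 0 [[0.32, 0.37, -0.56, -0.0, -0.64, -1.96]]
push0 0 3.1 [[0.32, 0.37, -0.56, -0.0, -0.64, 1.19]]
push0 0.35 0 []
push0 0.35 3.1 []
push0 0.7 0 []
push0 0.7 3.1 []
push1 0.5 0 []
push1 0.5 3.1 []
push1 0.7 0 []
push1 0.7 3.1 []
lev 0.7 0 []
lev 0.7 3.1 []
end 0.7 0 []
end 0.7 3.1 []
```

```bash
python3 - <<'E'
from kin import *
def e_(p,r):
    best=[]
    for j4 in (-3,-2,-1,0,1,1.9):
      for j6 in (-2.5,-1,.5,2):
        q0=np.array([.3 if abs(j4)<1.6 else -.3,.4,-.6,j4,-.4,j6])
        f=least_squares(lambda q:np.r_[(fk(q,P)[0]-p)/300,(fk(q,P)[1].inv()*r).as_rotvec()],q0,bounds=(LO,HI))
        best.append((f.cost,f.x))
    best.sort(key=lambda t:t[0]);return best[0]
for nm,p in [('push1',(625,-18,52)),('lev',(670,0,100)),('end',(662,90,58))]:
  for l in (.2,.4,.6,.8):
    for y in (-.4,-.065,.3):
      c,q=e_(np.array(p,float),pose(l,y));print(nm,l,y,'%.1e'%c,q.round(2).tolist())
E
```

```text
push1 0.2 -0.4 4.3e-32 [0.28, 0.49, -0.45, 0.27, -0.49, -2.48]
push1 0.2 -0.065 2.4e-31 [0.26, 0.48, -0.42, 0.14, -0.49, -2.01]
push1 0.2 0.3 1.0e-31 [0.22, 0.49, -0.35, -0.03, -0.54, -1.47]
push1 0.4 -0.4 4.7e-05 [-0.01, 0.42, -0.82, 1.8, -0.16, 2.55]
push1 0.4 -0.065 1.5e-03 [0.23, 0.43, -0.66, 0.53, -0.16, -2.37]
push1 0.4 0.3 3.0e-31 [0.21, 0.45, -0.45, -0.13, -0.27, -1.37]
push1 0.6 -0.4 1.9e-03 [-0.3, 0.44, -0.68, -3.16, -0.16, 1.5]
push1 0.6 -0.065 7.0e-03 [-0.29, 0.45, -0.62, -2.91, -0.16, 1.52]
push1 0.6 0.3 3.8e-07 [0.14, 0.43, -0.41, -0.59, -0.16, -0.85]
push1 0.8 -0.4 2.4e-03 [-0.3, 0.47, -0.79, -3.16, -0.49, 1.51]
push1 0.8 -0.065 1.4e-29 [-0.3, 0.45, -0.51, -2.38, -0.24, 0.99]
push1 0.8 0.3 6.4e-31 [-0.14, 0.44, -0.34, -1.45, -0.31, 0.19]
lev 0.2 -0.4 2.3e-31 [0.3, 0.49, -0.27, 0.21, -0.67, -2.42]
lev 0.2 -0.065 4.6e-31 [0.27, 0.48, -0.25, 0.11, -0.66, -1.99]
lev 0.2 0.3 1.5e-31 [0.24, 0.49, -0.19, -0.02, -0.69, -1.49]
lev 0.4 -0.4 4.7e-28 [0.27, 0.43, -0.61, 0.85, -0.33, -3.03]
lev 0.4 -0.065 1.4e-31 [0.27, 0.42, -0.55, 0.52, -0.26, -2.39]
lev 0.4 0.3 1.5e-32 [0.23, 0.
[... 429 characters left out ...]
 0.54, -0.33, 0.27, -0.58, -2.62]
end 0.2 -0.065 3.3e-28 [0.42, 0.53, -0.31, 0.18, -0.56, -2.19]
end 0.2 0.3 1.0e-31 [0.39, 0.53, -0.26, 0.03, -0.58, -1.68]
end 0.4 -0.4 2.3e-29 [0.34, 0.48, -0.68, 1.21, -0.28, 2.82]
end 0.4 -0.065 4.0e-04 [0.31, 0.46, -0.68, 1.08, -0.16, -3.0]
end 0.4 0.3 1.3e-31 [0.39, 0.48, -0.46, 0.16, -0.23, -1.81]
end 0.6 -0.4 3.3e-04 [0.16, 0.48, -0.76, 2.05, -0.36, 2.15]
end 0.6 -0.065 1.9e-03 [-0.1, 0.48, -0.6, -3.16, -0.16, 1.62]
end 0.6 0.3 3.1e-03 [0.32, 0.47, -0.37, -0.39, -0.16, -1.2]
end 0.8 -0.4 7.9e-03 [0.25, 0.5, -0.79, 2.05, -0.58, 2.04]
end 0.8 -0.065 2.9e-32 [-0.13, 0.5, -0.63, -3.02, -0.36, 1.5]
end 0.8 0.3 2.0e-04 [0.1, 0.47, -0.28, -1.44, -0.16, 0.01]
```

```bash
cat >> kin.py <<'E'
def pose2(lean,az,jy=-.065): return pose(lean,az)*rz(az-jy)
def best(p,r,seeds=None):
    S=[np.array([j1,.4,-.5,j4,-.4,j6]) for j1 in(.25,-.1) for j4 in (-1.2,-.5,.2) for j6 in (-2,-1,0)] if seeds is None else seeds
    b=[]
    for q0 in S:
        f=least_squares(lambda q:np.r_[(fk(q,P)[0]-p)/300,(fk(q,P)[1].inv()*r).as_rotvec()],q0,bounds=(LO,HI));b.append((f.cost,f.x))
    return min(b,key=lambda t:t[0])
E
python3 - <<'E'
from kin import *
for nm,p in [('pre',(480,-9,52)),('push1',(625,-18,52))]:
  for l,a in [(.2,.0),(.2,.3),(.3,.3),(.4,.3)]:
    c,q=best(np.array(p,float),pose2(l,a));print(nm,l,a,'%.1e'%c,q.round(2).tolist())
for nm,p in [('lev0',(672,-5,80)),('lev1',(672,50,75)),('end0',(660,85,100)),('end',(662,90,58))]:
  for l in (.5,.6,.7):
    for a in (.3,.5,.7):
      c,q=best(np.array(p,float),pose2(l,a));print(nm,l,a,'%.1e'%c,q.round(2).tolist())
E
```

```text
pre 0.2 0.0 1.2e-31 [0.36, 0.29, -0.8, 0.24, -0.3, -2.22]
pre 0.2 0.3 1.0e-31 [0.33, 0.3, -0.71, 0.01, -0.36, -1.98]
pre 0.3 0.3 7.5e-32 [0.33, 0.28, -0.79, 0.04, -0.2, -2.0]
pre 0.4 0.3 4.5e-04 [0.29, 0.27, -0.76, -0.19, -0.16, -1.74]
push1 0.2 0.0 3.2e-32 [0.25, 0.48, -0.41, 0.11, -0.49, -1.98]
push1 0.2 0.3 9.3e-31 [0.22, 0.49, -0.35, -0.03, -0.54, -1.84]
push1 0.3 0.3 1.9e-32 [0.22, 0.46, -0.41, -0.06, -0.4, -1.8]
push1 0.4 0.3 4.1e-31 [0.21, 0.45, -0.45, -0.13, -0.27, -1.73]
lev0 0.5 0.3 2.6e-30 [0.21, 0.45, -0.37, -0.17, -0.26, -1.69]
lev0 0.5 0.5 6.5e-31 [0.14, 0.46, -0.24, -0.42, -0.43, -1.42]
lev0 0.5 0.7 8.5e-32 [0.08, 0.49, -0.15, -0.54, -0.58, -1.31]
lev0 0.6 0.3 1.4e-31 [0.19, 0.44, -0.37, -0.36, -0.18, -1.49]
lev0 0.6 0.5 4.9e-30 [0.09, 0.46, -0.23, -0.63, -0.39, -1.19]
lev0 0.6 0.7 3.1e-31 [0.02, 0.48, -0.15, -0.72, -0.57, -1.11]
lev0 0.7 0.3 3.8e-31 [0.13, 0.44, -0.31, -0.71, -0.17, -1.1]
lev0 0.7 0.5 8.5e-32 [0.01, 0.46, -0.21, -0.88, -0.4, -0.91]
lev0 0.7 0.7 1.2e-31 [-0.05, 0.49, -0.14, -0.91, -0.59, -0.9]
lev1 0.5 0.3 5.0e-06 [0.32, 0.46, -0.46, 0.04, -0.16, -1.99
[... 880 characters left out ...]
8, 0.4, -0.34, -0.61, -0.16, -1.31]
end0 0.7 0.5 2.8e-31 [0.23, 0.4, -0.29, -0.73, -0.26, -1.22]
end0 0.7 0.7 3.8e-32 [0.13, 0.43, -0.2, -0.86, -0.48, -1.09]
end 0.5 0.3 8.4e-04 [0.37, 0.47, -0.46, 0.01, -0.16, -2.01]
end 0.5 0.5 1.3e-31 [0.33, 0.48, -0.34, -0.31, -0.27, -1.69]
end 0.5 0.7 3.9e-31 [0.25, 0.5, -0.23, -0.51, -0.44, -1.48]
end 0.6 0.3 3.1e-03 [0.32, 0.47, -0.37, -0.39, -0.16, -1.57]
end 0.6 0.5 7.2e-32 [0.29, 0.47, -0.31, -0.55, -0.23, -1.42]
end 0.6 0.7 8.3e-32 [0.2, 0.49, -0.21, -0.72, -0.43, -1.23]
end 0.7 0.3 3.0e-03 [0.21, 0.47, -0.29, -0.94, -0.16, -0.94]
end 0.7 0.5 2.3e-29 [0.2, 0.47, -0.27, -0.9, -0.24, -1.02]
end 0.7 0.7 8.4e-32 [0.12, 0.49, -0.2, -0.97, -0.45, -0.95]
```

```bash
cat > go.py <<'E'
import sys
from kin import *; from bench import read_state
def delta(p,l,a,roll=0):
    s=read_state(); r=pose2(l,a)
    rv=(r*R.from_quat(s['ee_rot']).inv()).as_rotvec()
    print('pos',s['position'].round(1),'dp',(np.array(p)-s['position']).round(1),'rv',rv.round(3),'j',s['joints'].round(2),'F',s['contact_force'].round(1),'t',round(s['clock'],2))
a=list(map(float,sys.argv[1:])); delta(a[:3],a[3],a[4])
E
python3 go.py 480 -9 52 .2 .3
```

```text
pos [456.1 -23.9 207. ] dp [  23.9   14.9 -155. ] rv [0.067 0.366 0.035] j [ 0.23 -0.13 -1.07  1.   -0.16 -2.84] F [ 1.5 -0.5 -0.4] t 3.58
```

servo_tool(turn=[[0.014,0.073,0.007],[0.014,0.073,0.007],[0.014,0.073,0.007],[0.014,0.073,0.007],[0.014,0.073,0.007]], dp=[[0.003,0.003,0],[0.003,0.003,-0.02],[0.003,0.003,-0.03],[0.003,0.003,-0.03],[0.003,0.003,-0.03]], fingers=[0,0,0,0,0])

```text
clock: 4.2
position: [478.9, -16.5, 100.7]
ee_rot: [0.036, 0.992, 0.027, 0.114]
contact_force: [0.3, -0.7, 0.9]
gripper_width: 0.3
```

```bash
python3 go.py 480 -9 52 .2 .3
```

```text
pos [478.9 -16.5 100.7] dp [  1.1   7.5 -48.7] rv [0.011 0.038 0.009] j [ 0.32  0.2  -0.71  0.07 -0.44 -2.03] F [ 0.3 -0.7  0.9] t 4.2
```

servo_tool(turn=[[0.005,0.02,0.004],[0.005,0.015,0.004],[0,0,0],[0,0,0],[0,0,0]], dp=[[0,0.004,-0.03],[0,0.004,-0.018],[0.005,0,0],[0.005,0,0],[0.005,0,0]], fingers=[0,0,0,0,0])

```text
clock: 4.82
position: [499.5, -9.0, 50.1]
ee_rot: [0.036, 0.994, 0.033, 0.095]
contact_force: [-0.2, -0.7, 0.1]
gripper_width: -0.1
```

```bash
python3 go.py 498 -10 52 .2 .3; python3 - <<'E'
from h import *
W=cam('wrist');save(W,'w2.png')
S=cam('side');T=cam('top')
a=cv2.resize(S[0][240:400,220:460],(480,320));b=cv2.resize(T[0][150:350,200:440],(480,400))
o=np.zeros((400,760,3),np.uint8);o[:320,:480]=a
cv2.imwrite('pics/c.png',np.hstack([cv2.resize(W[0],(420,315)),a[:315,:380]])[:,:,::-1])
E
```

```text
pos [499.5  -9.   50.1] dp [-1.5 -1.   1.9] rv [-0.001  0.002  0.007] j [ 0.31  0.33 -0.67  0.01 -0.37 -1.96] F [-0.2 -0.7  0.1] t 4.83
```

View pics/c.png

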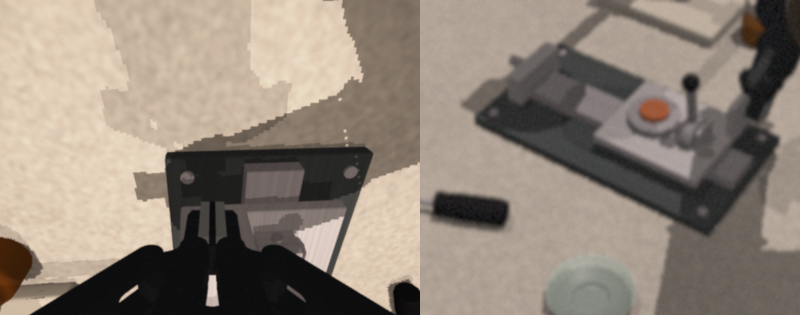

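servo_tool(turn=[[0,0,0],[0.004,-0.014,0],[0.004,-0.014,0],[0.004,-0.014,0],[0.004,-0.014,0]], dp=[[0.006,0,0],[0.01,-0.0006,0],[0.01,-0.0006,0],[0.01,-0.0006,0],[0.01,-0.0006,0]], fingers=[0,0,0,0,0])

```text
clock: 5.6
position: [543.6, -12.2, 49.3]
ee_rot: [0.036, 0.991, 0.041, 0.121]
contact_force: [-3.8, 0.9, 1.7]
gripper_width: 0.1
```

servo_tool(turn=[[0.004,-0.014,0],[0.004,-0.014,0],[0.004,-0.014,0],[0.004,-0.014,0],[0.004,-0.014,0]], dp=[[0.01,-0.0006,0],[0.01,-0.0006,0],[0.01,-0.0006,0],[0.01,-0.0006,0],[0.01,-0.0006,0]], fingers=[0,0,0,0,0])

```text
clock: 6.22
position: [596.7, -15.9, 48.7]
ee_rot: [0.036, 0.986, 0.053, 0.157]
contact_force: [-4.0, 0.2, 0.5]
gripper_width: 0.3
```

```bash
python3 go.py 625 -18 52 .35 .3
```

```text
pos [596.7 -15.9  48.7] dp [28.3 -2.1  3.3] rv [ 0.006 -0.016  0.008] j [ 0.23  0.43 -0.5  -0.06 -0.31 -1.82] F [-4.   0.2  0.5] t 6.22
```

servo_tool(turn=[[0,0,0],[0,0,0],[0,0,0],[0,0,0],[0,0,0]], dp=[[0.004,-0.0003,0.0005],[0.004,-0.0003,0.0005],[0.004,-0.0003,0.0005],[0.003,-0.0002,0],[0.003,-0.0002,0]], fingers=[0,0,0,0,0])

```text
clock: 6.85
position: [600.1, -17.9, 45.9]
ee_rot: [0.038, 0.988, 0.052, 0.14]
contact_force: [-11.3, 2.7, 7.0]
gripper_width: -0.1
```

```bash
python3 - <<'E'
from h import *
S=cam('side')
for q in ['lever_ball','push_plate','carriage']: print(q,[(round(r['score'],2),np.round(r['box']).tolist()) for r in search_frame(q,'side')[:2]])
T=cam('top')
for q in ['lever_ball','push_plate','carriage']: print(q,[(round(r['score'],2),np.round(r['box']).tolist()) for r in search_frame(q,'top')[:2]])
a=cv2.resize(S[0][220:380,230:430],(800,640),interpolation=2)[:590]
cv2.imwrite('pics/d.png',a[:,:,::-1])
s=read_state();print(s['position'],s['contact_force'],s['wrist_torque'],s['joints'].round(2))
E
```

```text
lever_ball [(0.79, [305.0, 258.0, 12.0, 40.0])]
push_plate [(0.93, [268.0, 256.0, 74.0, 59.0])]
carriage [(0.67, [271.0, 259.0, 70.0, 52.0])]
lever_ball [(0.62, [312.0, 225.0, 20.0, 11.0])]
push_plate [(0.88, [295.0, 217.0, 61.0, 37.0])]
carriage [(0.84, [293.0, 219.0, 59.0, 32.0])]
[600.03886406 -17.94406738  45.83729272] [-10.68536015   2.29455349   7.80682896] [0.50978102 2.97985647 0.50667115] [ 0.23  0.45 -0.46 -0.07 -0.36 -1.81]
```

View pics/d.png

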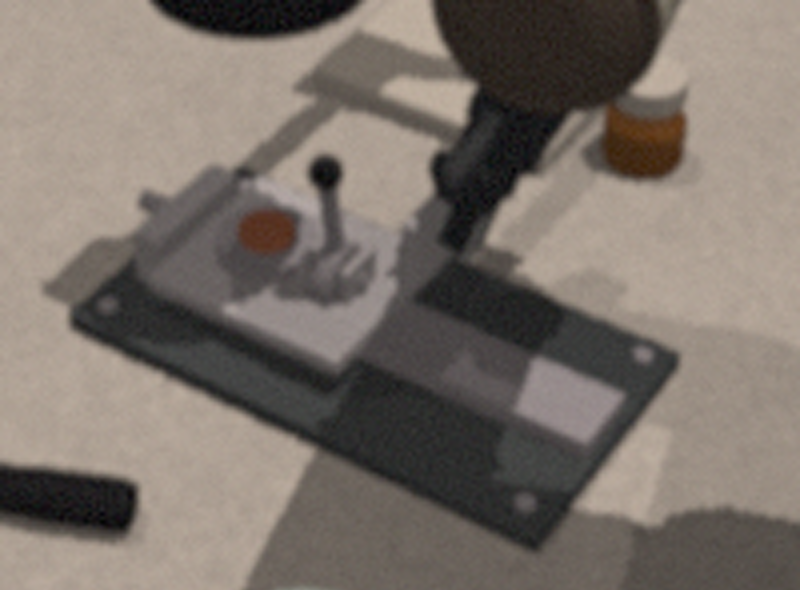

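```bash
python3 - <<'E'
from h import *
S=cam('side');T=cam('top')
print(atz(S,311.2,262.5,114),atz(S,355.3,281.2,114))
E
```

```text
[643.18268534  35.14489531 114.        ] [544.0309466   43.53914809 114.        ]
```

servo_tool(turn=[[0,0,0],[0,0,0],[0,0,0],[0,0,0],[0,0,0]], dp=[[0.004,-0.0003,0.001],[0.004,-0.0003,0.001],[0.004,-0.0003,0.001],[0.004,-0.0003,0.001],[0.004,-0.0003,0.001]], fingers=[0,0,0,0,0])

```text
clock: 7.98
position: [599.8, -18.1, 46.2]
ee_rot: [0.039, 0.991, 0.051, 0.119]
contact_force: [-12.5, 5.4, 8.1]
gripper_width: 0.0
```

```bash
python3 go.py 570 -18 110 .65 .6; python3 - <<'E'
from h import *
S=cam('side');print([(round(r['score'],2),np.round(r['box'],1).tolist()) for r in search_frame('lever_ball','side')[:2]])
cv2.imwrite('pics/e.png',cv2.resize(S[0][220:380,230:430],(800,640),interpolation=2)[:590,:,::-1])
a=cv2.imread('pics/d.png').astype(int);b=cv2.imread('pics/e.png').astype(int)
m=(np.abs(a-b).sum(2)>90);ys,xs=np.nonzero(m[:,:400]);print(m[:,:400].sum(),m[:,400:].sum())
g=cv2.cvtColor(S[0],7);ball=(g[255:270,303:320]<45);y,x=np.nonzero(ball);print(x.mean()+303,y.mean()+255,len(x))
E
```

```text
pos [599.8 -18.1  46.2] dp [-29.8   0.1  63.8] rv [ 0.267 -0.299  0.031] j [ 0.22  0.45 -0.43 -0.09 -0.44 -1.79] F [-12.5   5.4   8.1] t 7.97
[(0.76, [305.4, 260.2, 13.4, 36.0])]
8210 11939
310.79411764705884 263.0882352941176 34
```

```bash
python3 - <<'E'
from h import *
S=cam('side');T=cam('top')
t=lambda u,v,z:atz(T,180+u/2.3,130+v/2.3,z).round(1); s=lambda u,v,z:atz(S,180+u/1.7,70+v/1.7,z).round(1)
print('ring edge front',t(331,221,205),t(331,221,215),'L/R',t(253,150,215),t(410,150,215))
th=np.linspace(0,6.28,60)
for ax in (700,712,690,720):
    y=33-.065*(ax-486)
    p=np.array([proj(S,(ax+55*np.cos(k),y+55*np.sin(k),205)) for k in th]);p=(p-[180,70])*1.7
    print(ax,'side crop a bbox',p.min(0).round(0),p.max(0).round(0))
print('carriage init near L/R',t(254,391,36),t(376,398,36),'far',t(267,254,36),t(383,264,36))
print('stop near top corner side',s(145,345,50),s(190,330,50))
d=lambda u,v,z:atz(S,230+u/4,220+v/4,z).round(1)
print('now carriage nearL',d(345,368,30),d(345,362,36),'farL',d(137,275,36),'stage farL',d(72,315,12))
E
```

```text
ring edge front [638.   18.1 205. ] [636.6  18.1 215. ] L/R [686.7  74.5 215. ] [688.5 -37.1 215. ]
700 side crop a bbox [136. 215.] [235. 268.]
712 side crop a bbox [128. 212.] [226. 265.]
690 side crop a bbox [143. 217.] [242. 271.]
720 side crop a bbox [122. 210.] [220. 262.]
carriage init near L/R [518.6  80.   36. ] [514.8 -21.6  36. ] far [633.7  71.9  36. ] [627. -26.  36.]
stop near top corner side [749.6  42.5  50. ] [716.9  -9.5  50. ]
now carriage nearL [610.1  74.1  30. ] [609.1  75.9  36. ] farL [733.3  72.   36. ] stage farL [761.7  92.4  12. ]
```

View pics/e.png

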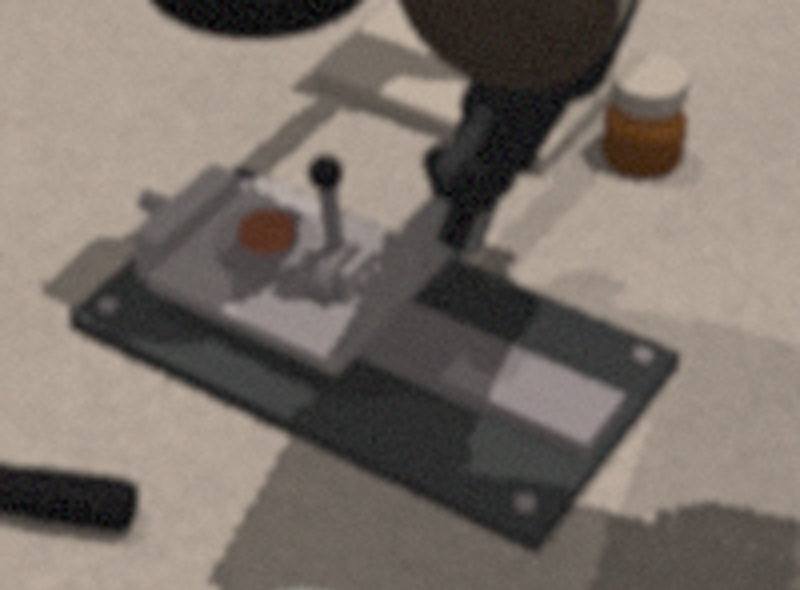

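```bash
cat > clr.py <<'E'
from kin import *
PV=np.array([646,22.6,0]);ex=np.array([.998,-.065,0]);ey=np.array([.065,.998,0])
def w(X,Y,Z): return PV+X*ex+Y*ey+np.array([0,0,Z])
def clear(p,r):
    c=w(46,0,0);m=1e9
    for s in np.arange(73,290,6):
        for a in np.linspace(-42,42,9):
            for b in np.linspace(-42,42,9):
                if s>160 and np.hypot(a,b)>42: continue
                q=p+r.apply([a,b,-s]); dr=np.hypot(*(q-c)[:2])-55; dz=205-q[2]
                m=min(m,np.hypot(max(dr,0),max(dz,0)) if (dr>0 or dz>0) else -1)
    return m
if __name__=='__main__':
  for l,a in [(.5,.6),(.6,.5),(.6,.6),(.7,.6)]:
    for n,X in [('side0',(3,-30,85)),('side1',(3,45,75)),('above',(-4,62,105)),('end',(-4.5,68,57))]:
        p=w(*X);r=pose2(l,a);c,q=best(p,r);print(l,a,n,p.round(0),'clr',round(clear(p,r)),'%.0e'%c,q.round(2).tolist())
E
python3 clr.py
```

```text
0.5 0.6 side0 [647.  -8.  85.] clr -1 9e-32 [0.1, 0.44, -0.25, -0.5, -0.5, -1.34]
0.5 0.6 side1 [652.  67.  75.] clr -1 7e-29 [0.25, 0.45, -0.28, -0.43, -0.4, -1.52]
0.5 0.6 above [646.  85. 105.] clr -1 4e-31 [0.3, 0.4, -0.3, -0.36, -0.42, -1.64]
0.5 0.6 end [646.  91.  57.] clr 14 5e-31 [0.3, 0.47, -0.31, -0.44, -0.34, -1.55]
0.6 0.5 side0 [647.  -8.  85.] clr 9 3e-31 [0.08, 0.42, -0.28, -0.65, -0.39, -1.17]
0.6 0.5 side1 [652.  67.  75.] clr 13 3e-32 [0.25, 0.43, -0.32, -0.56, -0.27, -1.38]
0.6 0.5 above [646.  85. 105.] clr 6 2e-30 [0.31, 0.38, -0.36, -0.43, -0.26, -1.56]
0.6 0.5 end [646.  91.  57.] clr 30 5e-31 [0.3, 0.46, -0.35, -0.58, -0.21, -1.4]
0.6 0.6 side0 [647.  -8.  85.] clr 8 2e-31 [0.04, 0.43, -0.23, -0.7, -0.48, -1.12]
0.6 0.6 side1 [652.  67.  75.] clr 9 9e-32 [0.2, 0.44, -0.27, -0.66, -0.37, -1.28]
0.6 0.6 above [646.  85. 105.] clr 4 7e-33 [0.25, 0.39, -0.29, -0.56, -0.37, -1.42]
0.6 0.6 end [646.  91.  57.] clr 25 2e-31 [0.24, 0.46, -0.29, -0.68, -0.32, -1.28]
0.7 0.6 side0 [647.  -8.  85.] clr 17 1e-31 [-0.04, 0.43, -0.22, -0.92, -0.5, -0.86]
0.7 0.6 side1 [652.  67.  75.] clr 18 1e-30 [0.12, 0.44, -0.25, -0.92, -0.39, -0.97]
0.7 0.6 above [646.  85. 105.] clr 11 2e-31 [0.18, 0.39, -0.27, -0.81, -0.37, -1.13]
0.7 0.6 end [646.  91.  57.] clr 37 4e-31 [0.15, 0.46, -0.26, -0.98, -0.34, -0.93]
```

```bash
python3 - <<'E'
from clr import *
for l,a in [(.8,.5),(.85,.6)]:
    for n,X in [('pre',(-60,-40,110)),('side0',(3,-30,80)),('side1',(3,45,72)),('above',(-8,62,95)),('end',(-5,68,57))]:
        p=w(*X);r=pose2(l,a);c,q=best(p,r);print(l,a,n,p.round(0),'clr',round(clear(p,r)),'%.0e'%c,q.round(2).tolist())
E
python3 go.py 583 -15 110 .8 .5
```

```text
0.8 0.5 pre [584. -13. 110.] clr 73 2e-31 [-0.13, 0.31, -0.37, -1.17, -0.48, -0.54]
0.8 0.5 side0 [647.  -8.  80.] clr 31 7e-32 [-0.11, 0.44, -0.25, -1.19, -0.46, -0.53]
0.8 0.5 side1 [652.  67.  72.] clr 35 2e-31 [0.04, 0.44, -0.27, -1.24, -0.34, -0.58]
0.8 0.5 above [642.  85.  95.] clr 32 1e-31 [0.11, 0.39, -0.29, -1.14, -0.3, -0.73]
0.8 0.5 end [645.  91.  57.] clr 53 1e-30 [0.06, 0.46, -0.28, -1.33, -0.32, -0.5]
0.85 0.6 pre [584. -13. 110.] clr 76 4e-32 [-0.21, 0.34, -0.34, -1.25, -0.61, -0.45]
0.85 0.6 side0 [647.  -8.  80.] clr 34 8e-32 [-0.18, 0.46, -0.23, -1.27, -0.59, -0.45]
0.85 0.6 side1 [652.  67.  72.] clr 34 2e-31 [-0.05, 0.47, -0.25, -1.34, -0.48, -0.46]
0.85 0.6 above [642.  85.  95.] clr 32 8e-32 [0.01, 0.41, -0.27, -1.29, -0.45, -0.56]
0.85 0.6 end [645.  91.  57.] clr 53 1e-31 [-0.02, 0.49, -0.27, -1.43, -0.46, -0.38]
pos [599.8 -18.1  46.2] dp [-16.8   3.1  63.8] rv [ 0.283 -0.464  0.025] j [ 0.22  0.45 -0.43 -0.09 -0.43 -1.79] F [-13.2   5.3   7.6] t 8.18
```

servo_tool(turn=[[0,0,0],[0.03,0,0.005],[0.06,-0.06,0.005],[0.06,-0.09,0.005],[0.05,-0.1,0.005]], dp=[[-0.02,0.001,0],[-0.005,0,0.02],[0,0,0.025],[0,0,0.02],[0,0,0]], fingers=[0,0,0,0,0])

```text
clock: 8.8
position: [583.8, -15.3, 118.2]
ee_rot: [0.026, 0.955, 0.156, 0.25]
contact_force: [-1.2, -1.0, -0.9]
gripper_width: -0.1
```

```bash
python3 go.py 583 -15 110 .8 .5
```

```text
pos [583.8 -15.3 118.2] dp [-0.8  0.3 -8.2] rv [ 0.089 -0.182 -0.015] j [ 0.06  0.29 -0.38 -0.65 -0.43 -1.16] F [-1.2 -1.  -0.9] t 8.8
```

servo_tool(turn=[[0.04,-0.08,-0.005],[0.04,-0.08,-0.005],[0.01,-0.02,-0.005],[0,0,0],[0,0,0]], dp=[[0,0,-0.002],[0,0,-0.002],[0,0,-0.002],[0.02,-0.001,0],[0.02,-0.001,0]], fingers=[0,0,0,0,0])

```text
clock: 9.43
position: [631.4, -24.4, 117.7]
ee_rot: [0.032, 0.919, 0.191, 0.344]
contact_force: [-1.0, 0.3, 0.3]
gripper_width: 0.1
```

```bash
python3 go.py 647 -8 82 .8 .5; python3 - <<'E'
from h import *
from clr import w
W=cam('wrist');save(W,'w3.png')
bx=search_frame('lever_ball','wrist');print([(round(r['score'],2),np.round(r['box']).tolist()) for r in bx[:2]])
for n,p in [('ball',w(0,11,114.5)),('pivot',w(0,0,44.5)),('tcp',read_state()['position']),('ppTL',w(-32,-20,72)),('ppTR',w(-32,-65,72)),('ringfront',w(-9,0,205))]: print(n,p.round(0),proj(W,p).round(0))
E
```

```text
pos [631.4 -24.4 117.7] dp [ 15.6  16.4 -35.7] rv [0.01  0.015 0.011] j [-0.12  0.36 -0.28 -1.12 -0.47 -0.61] F [-1.   0.3  0.3] t 9.43
[(0.71, [340.0, 160.0, 121.0, 147.0])]
ball [647.  34. 114.] [437. 290.]
pivot [646.  23.  44.] [354. 183.]
tcp [632. -24. 118.] [327. 328.]
ppTL [613.   5.  72.] [353. 192.]
ppTR [610. -40.  72.] [249. 217.]
ringfront [637.  23. 205.] [553. 520.]
```

View pics/w3.png

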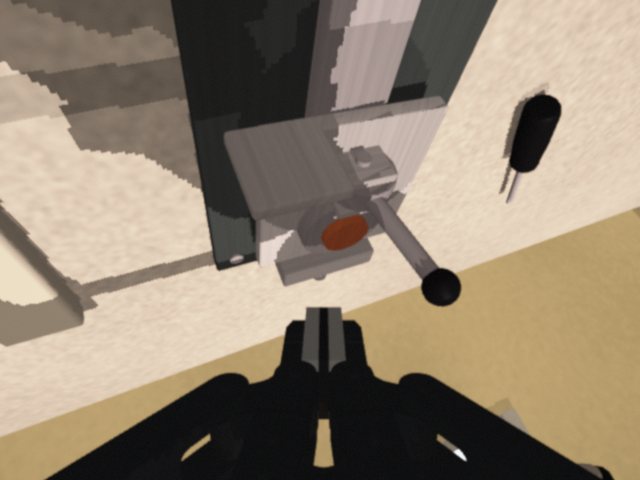

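servo_tool(turn=[[0.005,0.008,0.005],[0.005,0.007,0.005],[0,0,0],[0,0,0],[0,0,0]], dp=[[0.013,0.006,-0.01],[0.002,0.006,-0.013],[0,0.004,-0.013],[0,0.006,0],[0,0.006,0]], fingers=[0,0,0,0,0])

```text
clock: 10.15
position: [648.2, 5.6, 78.3]
ee_rot: [0.03, 0.921, 0.197, 0.335]
contact_force: [0.8, 0.2, 0.6]
gripper_width: 0.0
```

```bash
python3 go.py 652 67 74 .8 .5
```

```text
pos [648.2   5.6  78.3] dp [ 3.8 61.4 -4.3] rv [ 0.001 -0.001 -0.   ] j [-0.09  0.44 -0.26 -1.21 -0.44 -0.53] F [0.8 0.2 0.6] t 10.15
```

servo_tool(turn=[[0,0,0],[0,0,0],[0,0,0],[0,0,0],[0,0,0]], dp=[[0.0006,0.009,0],[0.0006,0.009,0],[0.0006,0.009,0],[0.0006,0.009,-0.001],[0.0006,0.009,-0.001]], fingers=[0,0,0,0,0])

```text
clock: 10.78
position: [651.4, 52.4, 77.5]
ee_rot: [0.029, 0.921, 0.196, 0.336]
contact_force: [0.0, -1.6, 0.5]
gripper_width: 0.2
```

```bash
python3 go.py 652 67 74 .8 .5; python3 - <<'E'
from h import *
W=cam('wrist');S=cam('side')
for n in('wrist','side'): print([(round(r['score'],2),np.round(r['box']).tolist()) for r in search_frame('lever_ball',n)[:2]])
cv2.imwrite('pics/f.png',np.hstack([W[0][60:400,140:560],cv2.resize(S[0][220:356,240:390],(375,340))])[:,:,::-1])
E
```

```text
pos [651.4  52.4  77.5] dp [ 0.6 14.6 -3.5] rv [0.005 0.002 0.001] j [ 0.01  0.44 -0.27 -1.22 -0.36 -0.58] F [ 0.  -1.6  0.5] t 10.78
[(0.97, [184.0, 239.0, 244.0, 109.0])]
[(0.48, [294.0, 281.0, 24.0, 14.0])]
```

View pics/f.png

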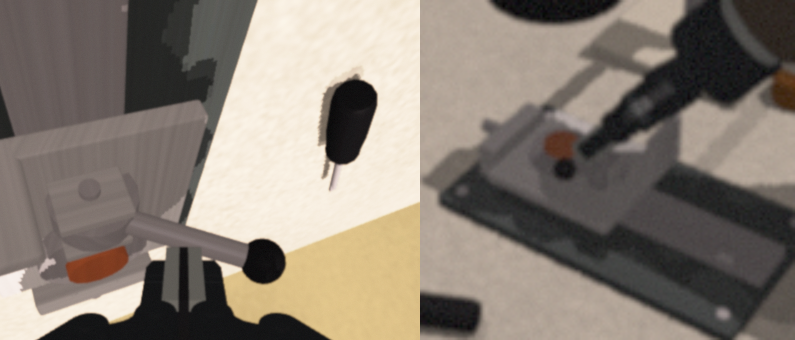

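```bash
python3 - <<'E'
from h import *
from clr import *
W=cam('wrist');S=cam('side')
x,e=tri([ray(W,403,321),ray(S,298,287.2)]);print('ball',x.round(1),np.round(e,1))
d=x-PV;print('stage rel',d@ex,d@ey,x[2],'phi',np.arctan2(d@ey,x[2]-44.5))
# intersect each ray with lever plane X=0
for C,u,v in((W,403,321),(S,298,287.2)):
    o,dd=ray(C,u,v);t=-((o-PV)@ex)/(dd@ex);p=o+t*dd;print(p.round(1),((p-PV)@ey).round(1))
E
```

```text
ball [646.3  81.2  85.9] [1.2 1.2]
stage rel -3.527982695175216 58.459273962145275 85.93006203245587 phi 0.9542555592785917
[649.9  81.8  86.1] 59.3
[649.5  75.9  78.9] 53.4
```

servo_tool(turn=[[0,0,0],[0,0,0],[0,0,0],[0,0,0],[0,0,0]], dp=[[-0.001,-0.006,0.006],[-0.001,0,0.02],[-0.004,0.005,0.01],[-0.003,0.014,0],[-0.001,0.013,0]], fingers=[0,0,0,0,0])

```text
clock: 11.7
position: [641.4, 75.8, 115.2]
ee_rot: [0.031, 0.921, 0.195, 0.337]
contact_force: [0.9, -0.3, 0.3]
gripper_width: 0.2
```

```bash
python3 go.py 642 80 95 .8 .5; python3 - <<'E'
from h import *
W=cam('wrist');print([(round(r['score'],2),np.round(r['box']).tolist()) for r in search_frame('lever_ball','wrist')[:2]])
print('tcp',proj(W,read_state()['position']),'ball pred',proj(W,(646.3,81,86)))
save(W,'w4.png')
g=cv2.cvtColor(W[0],7)
E
```

```text
pos [641.4  75.8 115.2] dp [  0.6   4.2 -20.2] rv [0.004 0.001 0.005] j [ 0.12  0.36 -0.3  -1.06 -0.3  -0.83] F [ 0.9 -0.3  0.3] t 11.7
[(0.82, [116.0, 198.0, 220.0, 92.0])]
tcp [328.61392138 326.44021856] ball pred [310.65167577 268.05596785]
```

View pics/w4.png

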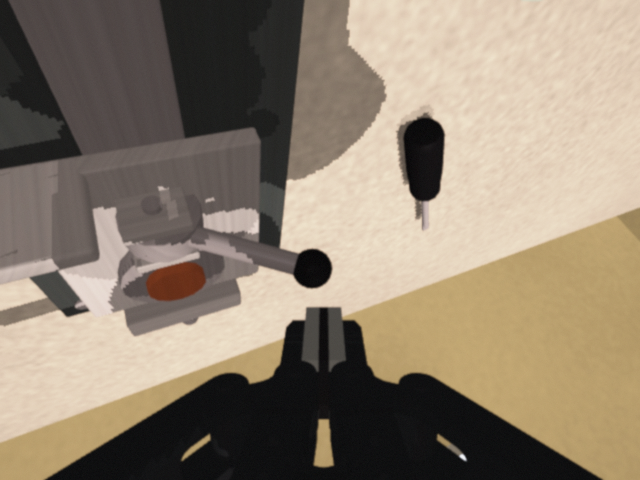

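servo_tool(turn=[[0,0,0],[0,0,0],[0,0,0],[0,0,0],[0,0,0]], dp=[[0,0.002,-0.012],[0,0.002,-0.01],[0,0.003,-0.008],[0,0.003,-0.008],[0,0.003,-0.008]], fingers=[0,0,0,0,0])

```text
clock: 12.42
position: [641.6, 92.0, 66.9]
ee_rot: [0.028, 0.921, 0.196, 0.336]
contact_force: [-1.4, 0.1, 1.7]
gripper_width: 0.1
```

```bash
python3 go.py 642 90 56 .8 .5
```

```text
pos [641.6  92.   66.9] dp [  0.4  -2.  -10.9] rv [ 0.004  0.001 -0.002] j [ 0.07  0.44 -0.29 -1.3  -0.31 -0.54] F [-1.4  0.1  1.7] t 12.43
```

servo_tool(turn=[[0,0,0],[0,0,0],[0,0,0],[0,0,0],[0,0,0]], dp=[[0,-0.001,-0.004],[0,0,-0.004],[0,0,-0.005],[0,0,-0.006],[0,0,-0.006]], fingers=[0,0,0,0,0])

```text
clock: 13.05
position: [642.9, 91.8, 49.8]
ee_rot: [0.025, 0.918, 0.2, 0.341]
contact_force: [-28.7, -10.8, 44.6]
gripper_width: -0.2
```

```bash
python3 go.py 642 90 56 .8 .5; python3 - <<'E'
from h import *
W=cam('wrist');S=cam('side')
cv2.imwrite('pics/g.png',np.hstack([W[0][100:420,60:480],cv2.resize(S[0][220:348,240:390],(375,320))])[:,:,::-1])
E
```

```text
pos [642.9  91.8  49.8] dp [-0.9 -1.8  6.2] rv [-0.     0.014 -0.008] j [ 0.02  0.48 -0.29 -1.43 -0.35 -0.36] F [-28.7 -10.8  44.6] t 13.05
```

View pics/g.png

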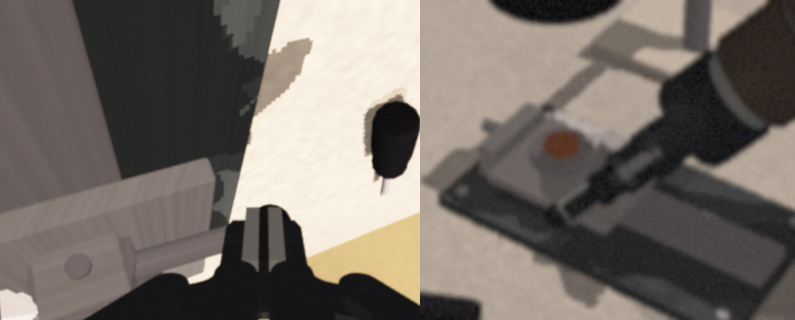

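servo_tool(turn=[[0,0,0],[0,0,0],[0,0,0],[0,0,0],[0,0,0]], dp=[[-0.002,-0.001,0.004],[-0.01,-0.006,0.014],[-0.02,-0.01,0.02],[-0.03,-0.01,0.025],[-0.03,-0.01,0.025]], fingers=[0,0,0,0,0])

```text
clock: 13.78
position: [549.6, 51.2, 139.9]
ee_rot: [0.027, 0.918, 0.198, 0.342]
contact_force: [0.1, -0.0, 0.9]
gripper_width: 0.2
```

servo_tool(turn=[[0,0,0],[0,0,0],[0,0,0],[0,0,0],[0,0,0]], dp=[[-0.03,0,0.015],[-0.03,0,0.015],[-0.02,0,0.015],[0,0,0],[0,0,0]], fingers=[0,0,0,0,0])

```text
clock: 14.4
position: [466.9, 49.9, 187.5]
ee_rot: [0.027, 0.917, 0.198, 0.344]
contact_force: [0.0, 0.2, -0.3]
gripper_width: 0.1
```

```bash
python3 go.py 642 90 56 .8 .5; python3 - <<'E'
from h import *
from clr import PV,ex,ey
W=cam('wrist');S=cam('side');T=cam('top')
for n in('wrist','side','top'):
  for q in ('lever_ball','carriage','dish','driver','jar'): print(n,q,[(round(r['score'],2),np.round(r['box']).tolist()) for r in search_frame(q,n)[:1]])
cv2.imwrite('pics/k.png',np.hstack([cv2.resize(W[0],(420,315)),cv2.resize(S[0][225:351,240:390],(375,315))])[:,:,::-1])
E
```

```text
pos [466.9  49.9 187.5] dp [ 175.1   40.1 -131.5] rv [ 0.001  0.019 -0.002] j [ 0.19 -0.04 -0.63 -0.86 -0.29 -1.08] F [ 0.   0.2 -0.3] t 14.4
wrist lever_ball [(0.58, [197.0, 236.0, 109.0, 43.0])]
wrist carriage [(0.76, [136.0, 211.0, 168.0, 95.0])]
wrist dish [(0.69, [388.0, 68.0, 85.0, 74.0])]
wrist driver [(0.56, [352.0, 189.0, 26.0, 57.0])]
wrist jar []
side lever_ball [(0.67, [274.0, 265.0, 70.0, 47.0])]
side carriage [(0.66, [272.0, 266.0, 74.0, 44.0])]
side dish [(0.79, [284.0, 365.0, 44.0, 39.0])]
side driver [(0.95, [196.0, 334.0, 69.0, 20.0])]
side jar [(0.73, [379.0, 231.0, 23.0, 33.0])]
top lever_ball [(0.67, [281.0, 227.0, 53.0, 11.0])]
top carriage [(0.98, [280.0, 220.0, 74.0, 36.0])]
top dish [(0.73, [200.0, 264.0, 37.0, 40.0])]
top driver [(0.85, [224.0, 159.0, 21.0, 68.0])]
top jar [(0.67, [223.0, 160.0, 21.0, 68.0])]
```

View pics/k.png

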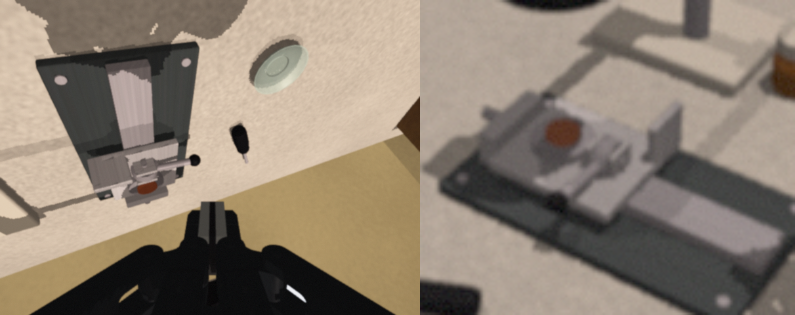

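```bash
python3 - <<'E'
from h import *
from clr import PV,ex,ey
W=cam('wrist');S=cam('side');T=cam('top')
x,e=tri([ray(W,295.6,243.8),ray(S,294.8,305.8),ray(T,284.5,232.5)]);d=x-PV
print(x.round(1),np.round(e,1),'X',d@ex,'Y',d@ey,'phi',np.arctan2(d@ey,x[2]-44.5))
# carriage shift since home (before the lever move), in side px: template of the stop/far-left carriage edge region
E0=cv2.imread('pics/e.png');E1=cv2.resize(S[0][220:380,230:430],(800,640),interpolation=2)[:590,:,::-1]
t=E0[170:300,120:240];r=cv2.matchTemplate(np.ascontiguousarray(E1),t,5);print(cv2.minMaxLoc(r)[1::2])
t=E0[300:385,280:380];r=cv2.matchTemplate(np.ascontiguousarray(E1),t,5);print(cv2.minMaxLoc(r)[1::2])
E
```

```text
[646.9  94.5  48.3] [1.2 1.5 0.7] X -3.787809344772449 Y 71.80284106077868 phi 1.5174805756584118
(0.9959481358528137, (120, 170))
(0.8661975860595703, (300, 308))
```

```bash
python3 -c "
from bench import job_done;print(job_done())"
```

```text
the job is handed in; nothing more can be done
None
```

The carriage is home against the end stop and the cam lever is over on its side at its stop. I handed the job in at about 14.5 s of the 45 s allowed.

**What I did**
- **Carriage:** I pushed it with the shut fingertips on the push plate, with the lever still standing, until it would go no further. The contact force rose from about 4 N to about 12 N with no more movement.
- **Lever:** With the gripper leaning about 0.8 rad and clear of the ring light, I swept the lever over by the rod. I then pressed the ball down with the fingertips until it met its stop, at about 54 N, and backed the arm clear.

**Last checks**
- **Lever angle:** The ball, measured from three views that agree to within 1.5 mm, puts the lever at about 1.52 rad. The stop is at 1.5.
- **Carriage held:** It did not shift when clamped. The ball's place along the rail changed by less than 1 mm, and the far edge and copper sample show at the same pixels as before.
- **Other things:** The dish and screwdriver were found where they started in both fixed cameras, and the jar in the side camera. The contact force is about zero with the arm away.

**What disagreed**
- **Travel:** I measured about 99 mm, not 120 mm. The carriage seems to have started about 20 mm along the rail. The pictures, the hard stop and the lever's place under the ring light all agree with it being home.
- **Near-corner match:** One picture match on the carriage's near corner was poor (0.87, off by a few pixels). I put that down to changed shadows.
- **Jar in the top view:** The detector's final report there was a false hit on the screwdriver, so the jar's place rests on the side camera alone.

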